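# Hold the setting square home in the corner of the marking-out board

### The arm

A 6-joint arm with a two-finger parallel gripper is mounted at the origin on the work surface. World frame = base frame: x ahead of the robot, y to its left, z up, the work surface at z = 0. Lengths are in m, angles in rad, forces in N, time in s.
With the tool pointing down it reaches from about 0.275 to 0.85 m from the base axis. Payload 5.2 kg.
Tool frame: the origin (TCP) lies midway between the tips of the shut fingers; the grasp point (between the pads) lies robot.pinch_z behind it (robot.pinch_z is the distance from the TCP to the grasp point, in m); z points along the fingers, y is the line along which they close (so a half turn about z gives the same grasp; the last joint's range is limited). The gripper opens to 85 mm and grips with 20 to 120 N. Pads are 22 mm wide; open, the fingers measure 114 mm over their backs; the gripper's body (76 mm by 85 mm) begins 54 mm behind the grasp point. The pads swing forward as they close: fully open they stand 13 mm farther back than shut.
Start: joints at [-1.439, 0.259, 1.535, -0, 1.348, -0.203], TCP at [0.181, -0.519, 0.231] pointing down, gripper open.
Joint ranges: [-3.14, 3.14], [-0.91, 2.08], [0.19, 2.58], [-1.22, 4.36], [0.22, 2.71], [-3.12, 3.12]. Speed limits (rad/s): [2.57, 2.57, 3.14, 3.14, 3.14, 3.14].

### API

Orientations are given as a unit quaternion [x, y, z, w].
In Python, from cell import robot gives the robot as it stands. The module is installed in compiled form; this text tells all that it offers.
- The arm moves only by the tool step_arm, never from a script. Its argument "moves" is a list of rows, each an object with "fingers": the opening in per cent of the stroke, from 0 (shut) to 100 (fully open); "linear": the shift along the tool's x, y, z in units of 250 mm (1.0 is 250 mm), a list of three; "turn": the turn about the tool's z in units of 2 pi rad (1.0 is 2 pi rad). A call has 1 to 12 rows; each row is the pose to reach, as a shift and turn from the pose commanded when the call began, along the tool's axes at that moment, turning the shorter way round; what a row does not reach only later rows make up. A row lasts 1/12 s, in which the tool goes at most 41.7 mm and 7.16 degrees, less where a joint would pass 70% of its speed; a pose out of reach is approached as far as the arm can. A call with a number of a shift or a turn outside -1 to 1 is refused whole. A call with a gripper value outside its range is refused whole. The fingers move at their own pace and stop on an object; the grip force is fixed at half the most. Time passes only in rows, so rows that repeat a pose let the fingers close. It gives the time, the measured TCP pose, the force, the opening and the grip force at its end, in the units of the state.
- robot.get_obs(): the state, without advancing time (a new reading comes with each control period).
- robot.capture(name): name is "scene" or "top" or "wrist"; returns the picture (400x640x3 uint8, red, green, blue); there is no depth.
- robot.camera_model(name): a dict with "fx", "fy", "cx", "cy" (pixels), "world_from_camera" (4x4, takes a point from camera to world coordinates). Camera axes: x right, y down, z forward; pixel columns grow to the right and rows downward; lengths in m; the calibration is good to about 2 mm. A picture is of the moment at which its call begins: read the wrist's pose just before it. camera_model takes no time and is no camera call; for the wrist camera it gives the pose at the moment of the call.
- robot.hand_in(): hands the job in; it is judged then, once.
Trained networks look in the newest picture that a camera, given by its name, has taken for a name from the list of things; names that differ only in an ending like _2 or _b are one class to them, and where a whole thing is asked for, a point or a joint stands for the part that bears it (a point fixed in the world has none). Each returns a list of dicts, best first, with "p" (0 to 1); they miss things now and then, are a little off and sometimes report something else, mostly with a low value. They report only what shows in the picture. A call takes as long as a camera call. They do not tell look-alikes from the thing itself.
- robot.outline_of(camera, thing): "mask" (400x640 bool, what is visible of it) and "extent" ([centre column, centre row, width, height] in pixels, round what is visible of it).
The state is a dict: "clock": time; "joint_positions": joint angles; "dq": joint speeds; "tau": joint torques, N m; "ee_pos": TCP position; "eef_rot": TCP orientation; "force": force on the tool from outside, world axes, zero at the start; "torque": the same for the moment, N m; "gripper_width": finger opening in m; "finger_force": force on a finger pad.
Only numpy, scipy, OpenCV 4.12 (cv2) and the standard library are available. Lean on these libraries where they do the work, as an engineer would, in place of code of your own. Each camera call takes 0.05 s, during which the arm holds its last target. There are 200 camera calls.

### The job

Pick up the steel setting square by its grip bar, lay it flat on the white marking-out board and slide it gently into the corner of the two fences until both of its outer edges lie flush against them. Keep hold of the grip bar and keep the square pressed against both fences: finish in that pose, still gripping and pushing, so that a glass plate can be marked along it. Leave the bottle, beaker and tip box alone.

Things in the scene. Friction and masses are not known exactly. Their poses are not given: they have to be found in the camera images.
- grip (a point): Centre of the square's grip bar (where to grasp): a black upright bar 40 mm long along the square's x, 16 mm thick along its y, standing on the flat square from 8 to 58 mm above the square's underside. This point is 38 mm above the underside. Axes are the square's. At the start the square lies flat on the bench beside the board, on either side of it.
- square: The loose L-shaped steel setting square, 8 mm thick, about 0.4 kg. Origin on its underside, right below the grip bar's centre, close to the centre of mass; z up. Its outer corner is at x +40 mm, y +55 mm. The long leg (28 mm wide) has its outer edge at x +40 mm and runs from y +55 to y -95 mm; the short leg (28 mm wide) has its outer edge at y +55 mm and runs from x +40 to x -70 mm; a web fills the inside of the corner and carries the grip bar.
- square_corner (a point): The square's outer corner, on its underside, where the outer edges of both legs meet. Axes are the square's.
- corner (a point): The corner of the marking-out board: where the inner faces of the two fences meet, on the bed's surface. Axes are the board's: the far fence's inner face is the plane x = 0 here, the left fence's inner face is y = 0, and the clear bed reaches 225 mm from here towards -x and -y. Home for the square is square_corner at this point with the axes of square and board parallel (x with x, y with y): long leg against the far fence, short leg against the left fence.
- board: The fixed white marking-out board, 250 x 250 mm, top surface (bed) 18 mm above the bench on which it stands; origin under its centre, z up, yaw within about 0.3 rad of the world's axes. The corner lies at x +100, y +100 mm from the origin.
- bed: The bed, the board's flat white top sheet on which the square is to lie: 250 x 250 mm, 6 mm thick, upper surface 18 mm above the bench; origin at the centre of its underside. Fixed to the board.
- far_fence: Aluminium fence, fixed along the board's +x edge, 22 mm wide, 222 mm long along the board's y, 14 mm high above the bed; origin at the centre of its underside on the bed.
- left_fence: Aluminium fence, fixed along the board's +y edge, 22 mm wide, 222 mm long along the board's x, 14 mm high above the bed; origin at the centre of its underside on the bed.
- bottle: Bystander: amber bottle, 54 mm across, 105 mm high, on the bench beyond the board; origin at its foot.
- beaker: Bystander: glass beaker, 68 mm across, 85 mm high, on the bench beyond the board; origin at its foot.
- tipbox: Bystander: pipette tip box, 77 x 102 mm, 60 mm high, on the bench beyond the board; origin at its foot.
Mind the look-alikes: they are no part of the job. Leave any green look-alike of the square alone.

How it is judged:
By the outcome, as a careful person would: the job done as asked, in the order asked, and still so for the second after the job is handed in, while the arm keeps its last pose, push and grip.
It also fails if it takes over 58 s, if anything falls off the work surface, if the arm or the gripper's body presses on something with over 40 N, if the wrist force passes 120 N, or if a joint passes its speed limit or range.

## Working session

There is one attempt and no reset: what is moved stays moved. The work goes in short steps, Python scripts to look and compute and a tool call to move; the robot and the scene stay as the last step left them, time stands still between calls to the robot, and variables do not carry over. Pictures are saved under pics/ and viewed, at most 10 in all, crops included, and the job is handed in when it is done.

Besides the shell and the picture viewer there is one more tool, called after ">>>" as name(argument=value, ...), one argument or row to a line, values as JSON. step_arm: Moves the arm, as the interface text tells. Shifts and turns lie within -1 to 1; 1 stands for 250 mm of shift or 2 pi rad of turn. Its arguments: {"type":"object","properties":{"moves":{"type":"array","items":{"type":"object","properties":{"fingers":{"type":"number"},"linear":{"type":"array","items":{"type":"number","minimum":-1,"maximum":1}},"turn":{"type":"number","minimum":-1,"maximum":1}}}}},"required":["moves"]}

```bash
mkdir -p pics
cat > h.py <<'E'
import numpy as np, cv2
from cell import robot
def snap(c,n):
    im=robot.capture(c); cv2.imwrite(f'pics/{n}.png',im[:,:,::-1]); return im
def ray(c,u,v,z):
    m=robot.camera_model(c);T=np.array(m["world_from_camera"])
    d=T[:3,:3]@np.array([(u-m["cx"])/m["fx"],(v-m["cy"])/m["fy"],1.]);o=T[:3,3]
    return o+d*(z-o[2])/d[2]
E
python3 - <<'E'
from h import *
o=robot.get_obs();print({k:np.round(v,3) for k,v in o.items()},robot.pinch_z)
a=snap('top','top0');b=snap('scene','scene0')
for t in ['square','grip','board','far_fence','left_fence']:
    for r in robot.outline_of('top',t)[:3]: print(t,round(r['p'],2),np.round(r['extent']))
E
```

```text
{'clock': np.float64(0.0), 'joint_positions': array([-1.439,  0.259,  1.536,  0.   ,  1.348, -0.203]), 'dq': array([ 0.   ,  0.   ,  0.002, -0.001, -0.001, -0.003]), 'tau': array([-2.0000e-03, -4.4603e+01, -2.9058e+01, -1.0000e-03,  1.2000e-02,
        0.0000e+00]), 'ee_pos': array([ 0.181, -0.519,  0.23 ]), 'eef_rot': array([ 0.986,  0.167,  0.   , -0.001]), 'force': array([-0.386,  1.429,  0.543]), 'torque': array([ 0.008, -0.011, -0.   ]), 'finger_force': np.float64(0.0), 'gripper_width': np.float64(0.085)} 0.0187
square 0.81 [205. 201.  60.  61.]
square 0.75 [293. 205.  56.  41.]
square 0.7 [384. 199.  15.  87.]
grip 0.86 [429. 309.  67.  44.]
grip 0.65 [195. 294.  67.  56.]
grip 0.62 [204. 200.  54.  61.]
board 0.91 [426. 191. 104. 105.]
far_fence 0.84 [428. 148.  89.  11.]
left_fence 0.84 [386. 196.  13.  87.]
```

View pics/top0.png

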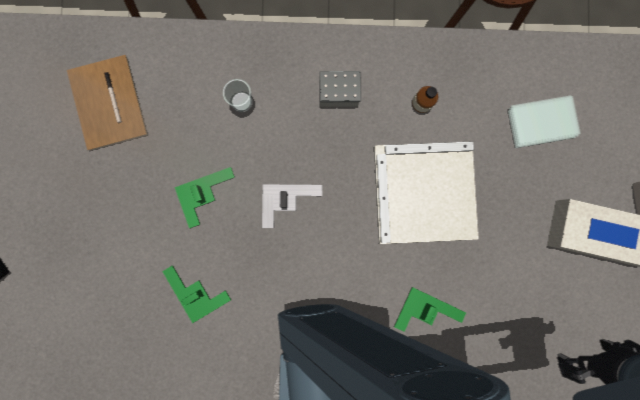

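View pics/scene0.png

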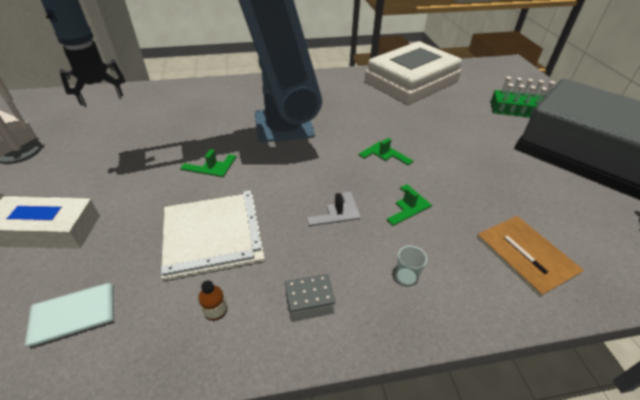

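The top view shows the steel square, with its outer corner at about (263,185), long leg to (322,190) and short leg to (268,228). Its axes are nearly parallel to the world's. The board corner is near (385,152), and the green look-alikes are to be left alone. The scene view agrees with this.

Run:
```python
from h import *
robot.capture('top')
def fit(c,th,z,box):
    for r in robot.outline_of(c,th)[:4]:
        e=r['extent']
        if not(box[0]<e[0]<box[1] and box[2]<e[1]<box[3]): continue
        cn=max(cv2.findContours(r['mask'].astype(np.uint8),0,1)[0],key=len)[:,0]
        P=np.array([ray(c,u,v,z)[:2] for u,v in cn],np.float32)
        print(th,round(r['p'],2),cv2.minAreaRect(P))
fit('top','square',.008,(270,320,190,220))
fit('top','far_fence',.032,(380,480,130,170))
fit('top','left_fence',.032,(370,400,150,250))
fit('top','board',.018,(380,480,130,250))
for p,z in [((263,185),.008),((322,185),.008),((263,228),.008),((284,200),.058),((387,152),.018)]: print(p,ray('top',*p,z).round(4))
o=robot.get_obs();print(np.array(robot.camera_model('wrist')['world_from_camera']).round(3),o['ee_pos'],o['eef_rot'])
```

```text
square 0.59 ((0.4710491895675659, 0.08469317853450775), (0.10880766808986664, 0.1517600417137146), 1.6160438060760498)
far_fence 0.9 ((0.6245521903038025, -0.25635480880737305), (0.02352902851998806, 0.22297652065753937), 4.122572898864746)
left_fence 0.56 ((0.49414074420928955, -0.144371896982193), (0.2180284857749939, 0.02550860494375229), 3.749337673187256)
board 0.62 ((0.5142104625701904, -0.254485547542572), (0.2544792890548706, 0.25446173548698425), 4.154446601867676)
(263, 185) [0.5209 0.1572 0.008 ]
(322, 185) [0.5251 0.0078 0.008 ]
(263, 228) [0.4122 0.1536 0.008 ]
(284, 200) [0.4816 0.1    0.058 ]
(387, 152) [ 0.6129 -0.1548  0.018 ]
[[ 0.329 -0.892 -0.309  0.261]
 [-0.944 -0.311 -0.107 -0.49 ]
 [-0.001  0.327 -0.945  0.374]
 [ 0.     0.     0.     1.   ]] [ 0.1807257  -0.51946006  0.23132361] [ 9.86023610e-01  1.66605640e-01 -1.35100222e-05  5.25661631e-06]
```

>>> step_arm(
  moves=[
    {"fingers": 100,"linear": [0.983,-0.977,0],"turn": 0},
    {"fingers": 100,"linear": [0.983,-0.977,0],"turn": 0},
    {"fingers": 100,"linear": [0.983,-0.977,0],"turn": 0},
    {"fingers": 100,"linear": [0.983,-0.977,0],"turn": 0},
    {"fingers": 100,"linear": [0.983,-0.977,0],"turn": 0},
    {"fingers": 100,"linear": [0.983,-0.977,0],"turn": 0},
    {"fingers": 100,"linear": [0.983,-0.977,0],"turn": 0},
    {"fingers": 100,"linear": [0.983,-0.977,0],"turn": 0},
    {"fingers": 100,"linear": [0.983,-0.977,0],"turn": 0},
    {"fingers": 100,"linear": [0.983,-0.977,0],"turn": 0},
    {"fingers": 100,"linear": [0.983,-0.977,0],"turn": 0},
  ],
)

```text
clock: 1.52
ee_pos: [0.3329, -0.2077, 0.2316]
eef_rot: [0.986, 0.168, 0.0, 0.001]
force: [0.6, -0.3, 0.0]
gripper_width: 0.0851
finger_force: 0.0
```

>>> step_arm(
  moves=[
    {"fingers": 100,"linear": [0.983,-0.977,0],"turn": 0.0489},
    {"fingers": 100,"linear": [0.983,-0.977,0],"turn": 0.0489},
    {"fingers": 100,"linear": [0.983,-0.977,0],"turn": 0.0489},
    {"fingers": 100,"linear": [0.983,-0.977,0],"turn": 0.0489},
    {"fingers": 100,"linear": [0.983,-0.977,0],"turn": 0.0489},
    {"fingers": 100,"linear": [0.983,-0.977,0],"turn": 0.0489},
    {"fingers": 100,"linear": [0.983,-0.977,0],"turn": 0.0489},
    {"fingers": 100,"linear": [0.983,-0.977,0],"turn": 0.0489},
    {"fingers": 100,"linear": [0.983,-0.977,0],"turn": 0.0489},
    {"fingers": 100,"linear": [0.983,-0.977,0],"turn": 0.0489},
    {"fingers": 100,"linear": [0.983,-0.977,0],"turn": 0.0489},
    {"fingers": 100,"linear": [0.983,-0.977,0],"turn": 0.0489},
  ],
)

```text
clock: 2.52
ee_pos: [0.4847, 0.102, 0.2308]
eef_rot: [1.0, 0.013, -0.001, 0.0]
force: [-0.6, -0.4, -0.0]
gripper_width: 0.0852
finger_force: 0.0
```

```bash
cat >> h.py <<'E'
def pose():
    o=robot.get_obs();q=o['eef_rot'];from scipy.spatial.transform import Rotation as R
    x=R.from_quat(q).as_matrix()[:,0]
    print('t',round(float(o['clock']),2),'tcp',o['ee_pos'].round(4),'yaw',round(float(np.arctan2(x[1],x[0])),4),'F',o['force'].round(1),'T',o['torque'].round(2),'w',o['gripper_width'],'ff',o['finger_force'],'j',o['joint_positions'].round(2))
def proj(c,p):
    m=robot.camera_model(c);T=np.linalg.inv(np.array(m["world_from_camera"]))
    q=T[:3,:3]@np.array(p)+T[:3,3];return np.array([m["fx"]*q[0]/q[2]+m["cx"],m["fy"]*q[1]/q[2]+m["cy"]])
E
python3 - <<'E'
from h import *
pose();im=snap('wrist','w1')
c='wrist'
for th,z in [('square',.008),('grip',.058)]:
    for r in robot.outline_of(c,th)[:2]:
        cn=max(cv2.findContours(r['mask'].astype(np.uint8),0,1)[0],key=len)[:,0]
        P=np.array([ray(c,u,v,z)[:2] for u,v in cn],np.float32)
        print(th,round(r['p'],2),np.round(r['extent']),cv2.minAreaRect(P))
E
```

```text
t 2.52 tcp [0.4847 0.102  0.2308] yaw 0.0269 F [-0.6 -0.4 -0. ] T [ 0.01  0.02 -0.05] w 0.08522636662696233 ff 0.0 j [-0.02  0.16  1.66 -0.    1.32  1.53]
square 0.8 [336. 174. 133.  89.] ((0.4709051847457886, 0.08546393364667892), (0.11076202243566513, 0.15015727281570435), 1.1192436218261719)
square 0.72 [164. 307. 130.  60.] ((0.2850862145423889, 0.35485920310020447), (0.080020472407341, 0.07402058690786362), 32.74085998535156)
grip 0.72 [144. 155. 126. 134.] ((0.49866101145744324, 0.266876220703125), (0.0958424061536789, 0.13386937975883484), 22.61039161682129)
grip 0.66 [339. 176. 130.  90.] ((0.48412808775901794, 0.0882355123758316), (0.09446830302476883, 0.12995755672454834), 1.4641687870025635)
```

View pics/w1.png

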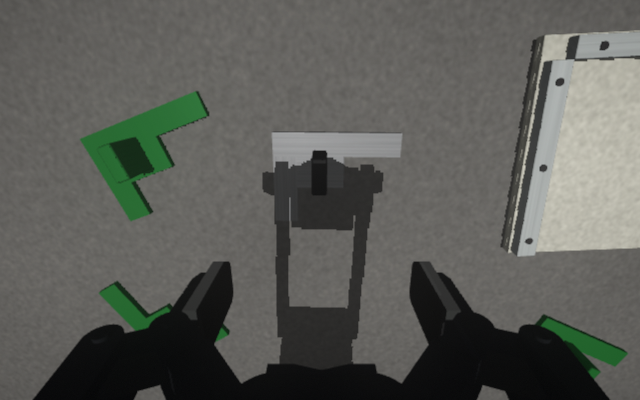

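The wrist view shows the bar at about columns 313–326, rows 150–195, on the steel square, between the open fingers and nearly centred. Next I go down and grip.

>>> step_arm(
  moves=[
    {"fingers": 100,"linear": [0.003,-0.0152,0.1],"turn": 0},
    {"fingers": 100,"linear": [0.003,-0.0152,0.26],"turn": 0},
    {"fingers": 100,"linear": [0.003,-0.0152,0.42],"turn": 0},
    {"fingers": 100,"linear": [0.003,-0.0152,0.57],"turn": 0},
    {"fingers": 100,"linear": [0.003,-0.0152,0.7],"turn": 0},
    {"fingers": 100,"linear": [0.003,-0.0152,0.77],"turn": 0},
    {"fingers": 100,"linear": [0.003,-0.0152,0.82],"turn": 0},
    {"fingers": 100,"linear": [0.003,-0.0152,0.839],"turn": 0},
    {"fingers": 100,"linear": [0.003,-0.0152,0.839],"turn": 0},
    {"fingers": 100,"linear": [0.003,-0.0152,0.839],"turn": 0},
  ],
)

```text
clock: 3.5
ee_pos: [0.4856, 0.1065, 0.0222]
eef_rot: [1.0, 0.013, 0.0, 0.0]
force: [0.4, 0.1, 0.7]
gripper_width: 0.0856
finger_force: 0.0
```

>>> step_arm(
  moves=[
    {"fingers": 0,"linear": [0,0,0],"turn": 0},
    {"fingers": 0,"linear": [0,0,0],"turn": 0},
    {"fingers": 0,"linear": [0,0,0],"turn": 0},
    {"fingers": 0,"linear": [0,0,0],"turn": 0},
    {"fingers": 0,"linear": [0,0,0],"turn": 0},
    {"fingers": 0,"linear": [0,0,0],"turn": 0},
    {"fingers": 0,"linear": [0,0,0],"turn": 0},
    {"fingers": 0,"linear": [0,0,0],"turn": 0},
    {"fingers": 0,"linear": [0,0,0],"turn": 0},
    {"fingers": 0,"linear": [0,0,0],"turn": 0},
    {"fingers": 0,"linear": [0,0,0],"turn": 0},
    {"fingers": 0,"linear": [0,0,0],"turn": 0},
  ],
)

```text
clock: 4.5
ee_pos: [0.4856, 0.107, 0.0222]
eef_rot: [1.0, 0.014, 0.001, 0.0]
force: [-0.9, -3.6, 5.5]
gripper_width: 0.0153
finger_force: 59.7
```

>>> step_arm(
  moves=[
    {"fingers": 0,"linear": [0,0,-0.04],"turn": 0},
    {"fingers": 0,"linear": [0,0,-0.12],"turn": 0},
    {"fingers": 0,"linear": [0,0,-0.22],"turn": 0},
    {"fingers": 0,"linear": [0,0,-0.3],"turn": 0},
    {"fingers": 0,"linear": [0,0.04,-0.36],"turn": 0},
    {"fingers": 0,"linear": [0.02,0.12,-0.38],"turn": 0},
    {"fingers": 0,"linear": [0.04,0.24,-0.38],"turn": 0},
    {"fingers": 0,"linear": [0.06,0.36,-0.38],"turn": 0},
    {"fingers": 0,"linear": [0.08,0.48,-0.38],"turn": 0},
    {"fingers": 0,"linear": [0.1,0.6,-0.38],"turn": 0},
    {"fingers": 0,"linear": [0.115,0.67,-0.38],"turn": 0},
  ],
)

```text
clock: 5.42
ee_pos: [0.5183, -0.0619, 0.1165]
eef_rot: [1.0, 0.013, -0.0, 0.0]
force: [-0.3, 0.1, -4.7]
gripper_width: 0.0155
finger_force: 59.2
```

>>> step_arm(
  moves=[
    {"fingers": 0,"linear": [0.02,0.1,0],"turn": -0.002},
    {"fingers": 0,"linear": [0.04,0.22,0],"turn": -0.004},
    {"fingers": 0,"linear": [0.06,0.34,0],"turn": -0.006},
    {"fingers": 0,"linear": [0.08,0.46,0],"turn": -0.00725},
    {"fingers": 0,"linear": [0.1,0.57,0],"turn": -0.00725},
    {"fingers": 0,"linear": [0.11,0.63,0],"turn": -0.00725},
    {"fingers": 0,"linear": [0.115,0.66,0],"turn": -0.00725},
    {"fingers": 0,"linear": [0.115,0.671,0],"turn": -0.00725},
    {"fingers": 0,"linear": [0.115,0.671,0],"turn": -0.00725},
    {"fingers": 0,"linear": [0.115,0.671,0],"turn": -0.00725},
    {"fingers": 0,"linear": [0.115,0.671,0],"turn": -0.00725},
  ],
)

```text
clock: 6.33
ee_pos: [0.5514, -0.2246, 0.1164]
eef_rot: [0.999, 0.037, -0.0, -0.001]
force: [0.8, 0.4, -4.8]
gripper_width: 0.0154
finger_force: 59.3
```

Run:
```python
from h import *
pose();im=snap('wrist','w2')
c='wrist'
z=robot.get_obs()['ee_pos'][2]-.0222
for th,z in [('square',z+.008),('far_fence',.032),('left_fence',.032),('board',.018)]:
    for r in robot.outline_of(c,th)[:1]:
        cn=max(cv2.findContours(r['mask'].astype(np.uint8),0,1)[0],key=len)[:,0]
        P=np.array([ray(c,u,v,z)[:2] for u,v in cn],np.float32)
        print(th,round(r['p'],2),np.round(r['extent']),cv2.minAreaRect(P))
```

```text
t 6.33 tcp [ 0.5514 -0.2246  0.1164] yaw 0.0745 F [ 0.8  0.4 -4.8] T [-0.03 -0.02 -0.05] w 0.015417849241317241 ff 59.32156026363373 j [-0.57  0.44  1.57  0.    1.13  0.92]
square 0.85 [359. 264. 288. 173.] ((0.5382243394851685, -0.24411055445671082), (0.11117394268512726, 0.15073427557945251), 4.089785099029541)
far_fence 0.92 [375. 112. 321.  37.] ((0.625402569770813, -0.25682491064071655), (0.02294973097741604, 0.22158117592334747), 4.294604301452637)
left_fence 0.59 [210. 213.  40. 177.] ((0.5326844453811646, -0.1420242041349411), (0.1495140641927719, 0.026381857693195343), 2.653430938720703)
board 0.92 [362. 223. 352. 270.] ((0.5318812131881714, -0.25219103693962097), (0.22099989652633667, 0.2581228017807007), 2.3364508152008057)
```

View pics/w2.png

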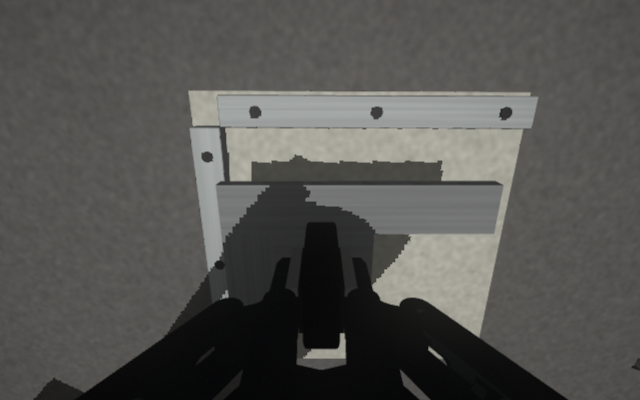

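The wrist view shows the held square over the bed. Its long edge (row 182) is parallel to the far fence's inner face (row 128) and it is clear of the left fence (column 225). Clearances come out at about 20 and 18 mm, so I lower it.

>>> step_arm(
  moves=[
    {"fingers": 0,"linear": [0,0,0.06],"turn": 0},
    {"fingers": 0,"linear": [0,0,0.15],"turn": 0},
    {"fingers": 0,"linear": [0,0,0.22],"turn": 0},
    {"fingers": 0,"linear": [0,0,0.26],"turn": 0},
    {"fingers": 0,"linear": [0,0,0.28],"turn": 0},
    {"fingers": 0,"linear": [0,0,0.287],"turn": 0},
    {"fingers": 0,"linear": [0,0,0.292],"turn": 0},
    {"fingers": 0,"linear": [0,0,0.297],"turn": 0},
    {"fingers": 0,"linear": [0,0,0.301],"turn": 0},
    {"fingers": 0,"linear": [0,0,0.304],"turn": 0},
    {"fingers": 0,"linear": [0,0,0.304],"turn": 0},
    {"fingers": 0,"linear": [0,0,0.304],"turn": 0},
  ],
)

```text
clock: 7.58
ee_pos: [0.5519, -0.2264, 0.0409]
eef_rot: [0.999, 0.037, 0.0, 0.0]
force: [-0.3, 0.0, -5.3]
gripper_width: 0.0153
finger_force: 59.1
```

>>> step_arm(
  moves=[
    {"fingers": 0,"linear": [0,0,0.002],"turn": 0},
    {"fingers": 0,"linear": [0,0,0.004],"turn": 0},
    {"fingers": 0,"linear": [0,0,0.006],"turn": 0},
    {"fingers": 0,"linear": [0,0,0.006],"turn": 0},
  ],
)

```text
clock: 7.92
ee_pos: [0.552, -0.2264, 0.0402]
eef_rot: [0.999, 0.037, 0.0, 0.0]
force: [-2.3, 1.8, 4.7]
gripper_width: 0.0153
finger_force: 60.7
```

>>> step_arm(
  moves=[
    {"fingers": 0,"linear": [0.01,-0.008,0],"turn": 0},
    {"fingers": 0,"linear": [0.02,-0.017,0],"turn": 0},
    {"fingers": 0,"linear": [0.03,-0.026,0],"turn": 0},
    {"fingers": 0,"linear": [0.04,-0.035,0],"turn": 0},
    {"fingers": 0,"linear": [0.048,-0.043,0],"turn": 0},
    {"fingers": 0,"linear": [0.056,-0.05,0],"turn": 0},
    {"fingers": 0,"linear": [0.06,-0.054,0],"turn": 0},
    {"fingers": 0,"linear": [0.06,-0.054,0],"turn": 0},
  ],
)

```text
clock: 8.58
ee_pos: [0.5666, -0.2129, 0.0402]
eef_rot: [0.999, 0.037, 0.001, 0.001]
force: [-2.0, -4.4, 5.6]
gripper_width: 0.0156
finger_force: 60.7
```

Run:
```python
from h import *
pose();im=snap('wrist','w3')
```

```text
t 8.58 tcp [ 0.5666 -0.2129  0.0402] yaw 0.0735 F [-2.  -4.4  5.6] T [-0.38  0.44  0.16] w 0.01558213322726567 ff 60.74180245399475 j [-0.54  0.54  1.62 -0.    0.98  0.96]
```

View pics/w3.png

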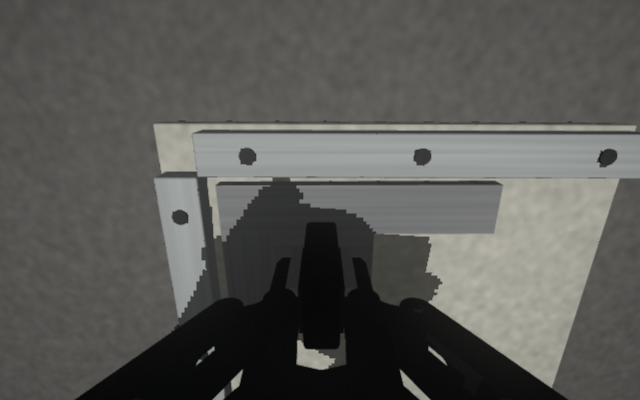

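The square lies on the bed about 4–5 mm from both fences (row 183 against 178, column 217 against 208) and parallel. Next I slide it slowly to the far fence.

>>> step_arm(
  moves=[
    {"fingers": 0,"linear": [0.003,0,0],"turn": 0},
    {"fingers": 0,"linear": [0.006,0,0],"turn": 0},
    {"fingers": 0,"linear": [0.009,0,0],"turn": 0},
    {"fingers": 0,"linear": [0.012,0,0],"turn": 0},
    {"fingers": 0,"linear": [0.014,0,0],"turn": 0},
    {"fingers": 0,"linear": [0.014,0,0],"turn": 0},
  ],
)

```text
clock: 9.13
ee_pos: [0.5683, -0.2121, 0.0402]
eef_rot: [0.999, 0.036, -0.001, 0.0]
force: [-8.3, -3.1, 10.9]
gripper_width: 0.0154
finger_force: 61.5
```

>>> step_arm(
  moves=[
    {"fingers": 0,"linear": [0.002,0,0],"turn": 0},
    {"fingers": 0,"linear": [0.004,0,0],"turn": 0},
    {"fingers": 0,"linear": [0.004,0,0],"turn": 0},
  ],
)

```text
clock: 9.38
ee_pos: [0.5691, -0.2119, 0.0402]
eef_rot: [0.999, 0.036, -0.001, 0.0]
force: [-9.0, -2.5, 10.4]
gripper_width: 0.0154
finger_force: 61.6
```

>>> step_arm(
  moves=[
    {"fingers": 0,"linear": [0.002,0,-0.001],"turn": 0},
    {"fingers": 0,"linear": [0.004,0,-0.002],"turn": 0},
    {"fingers": 0,"linear": [0.006,0,-0.002],"turn": 0},
    {"fingers": 0,"linear": [0.006,0,-0.002],"turn": 0},
  ],
)

```text
clock: 9.72
ee_pos: [0.5708, -0.2115, 0.0402]
eef_rot: [0.999, 0.036, -0.001, 0.0]
force: [-6.1, -2.3, 7.7]
gripper_width: 0.0152
finger_force: 61.1
```

>>> step_arm(
  moves=[
    {"fingers": 0,"linear": [0.002,0,0],"turn": 0},
    {"fingers": 0,"linear": [0.004,0,0],"turn": 0},
    {"fingers": 0,"linear": [0.004,0,0],"turn": 0},
  ],
)

```text
clock: 9.97
ee_pos: [0.5717, -0.2113, 0.0402]
eef_rot: [0.999, 0.036, -0.001, -0.0]
force: [-8.4, -1.0, 7.2]
gripper_width: 0.0151
finger_force: 61.1
```

>>> step_arm(
  moves=[
    {"fingers": 0,"linear": [0.002,0,0],"turn": 0},
    {"fingers": 0,"linear": [0.004,0,0],"turn": 0},
    {"fingers": 0,"linear": [0.004,0,0],"turn": 0},
  ],
)

```text
clock: 10.22
ee_pos: [0.5718, -0.2113, 0.0403]
eef_rot: [0.999, 0.037, -0.002, -0.0]
force: [-10.6, -0.9, 10.4]
gripper_width: 0.0155
finger_force: 61.5
```

>>> step_arm(
  moves=[
    {"fingers": 0,"linear": [0.002,0,0],"turn": 0},
    {"fingers": 0,"linear": [0.004,0,0],"turn": 0},
    {"fingers": 0,"linear": [0.004,0,0],"turn": 0},
  ],
)

```text
clock: 10.47
ee_pos: [0.572, -0.2112, 0.0403]
eef_rot: [0.999, 0.036, -0.003, -0.0]
force: [-13.7, -1.4, 12.4]
gripper_width: 0.0152
finger_force: 61.8
```

Far fence contact reached. Next I slide along it to the left fence.

>>> step_arm(
  moves=[
    {"fingers": 0,"linear": [0,-0.003,-0.002],"turn": 0},
    {"fingers": 0,"linear": [0,-0.006,-0.002],"turn": 0},
    {"fingers": 0,"linear": [0,-0.009,-0.002],"turn": 0},
    {"fingers": 0,"linear": [0,-0.012,-0.002],"turn": 0},
    {"fingers": 0,"linear": [0,-0.015,-0.002],"turn": 0},
    {"fingers": 0,"linear": [0,-0.016,-0.002],"turn": 0},
    {"fingers": 0,"linear": [0,-0.016,-0.002],"turn": 0},
  ],
)

```text
clock: 11.05
ee_pos: [0.5721, -0.2109, 0.0406]
eef_rot: [0.999, 0.036, -0.002, 0.002]
force: [-12.0, -14.0, 5.5]
gripper_width: 0.0153
finger_force: 60.8
```

>>> step_arm(
  moves=[
    {"fingers": 0,"linear": [0,-0.002,0],"turn": 0},
    {"fingers": 0,"linear": [0,-0.004,0],"turn": 0},
    {"fingers": 0,"linear": [0,-0.006,0],"turn": 0},
    {"fingers": 0,"linear": [0,-0.006,0],"turn": 0},
  ],
)

```text
clock: 11.38
ee_pos: [0.5721, -0.2098, 0.0406]
eef_rot: [0.999, 0.036, -0.002, 0.003]
force: [-12.9, -15.4, 6.1]
gripper_width: 0.0155
finger_force: 60.8
```

Run:
```python
from h import *
pose()
```

```text
t 11.38 tcp [ 0.5721 -0.2098  0.0406] yaw 0.0727 F [-12.9 -15.4   6.1] T [-2.35  2.   -0.27] w 0.015467696440359786 ff 60.76639652252197 j [-0.53  0.54  1.61 -0.01  0.99  0.97]
```

>>> step_arm(
  moves=[
    {"fingers": 0,"linear": [-0.003,-0.002,0],"turn": 0},
    {"fingers": 0,"linear": [-0.005,-0.004,0],"turn": 0},
    {"fingers": 0,"linear": [-0.005,-0.006,0],"turn": 0},
    {"fingers": 0,"linear": [-0.005,-0.006,0],"turn": 0},
  ],
)

```text
clock: 11.72
ee_pos: [0.5718, -0.2069, 0.0404]
eef_rot: [0.999, 0.036, -0.001, 0.002]
force: [-7.7, -10.2, 3.4]
gripper_width: 0.0152
finger_force: 60.6
```

Run:
```python
from h import *
pose();im=robot.capture('wrist');cv2.imwrite('pics/w4.png',cv2.resize(im[120:320,120:390,::-1],None,fx=2.9,fy=2.9,interpolation=cv2.INTER_CUBIC))
```

```text
t 11.72 tcp [ 0.5718 -0.2069  0.0404] yaw 0.0725 F [ -7.7 -10.2   3.4] T [-1.57  1.23 -0.23] w 0.015213793265921923 ff 60.5652916431427 j [-0.53  0.54  1.61 -0.    0.99  0.97]
```

View pics/w4.png

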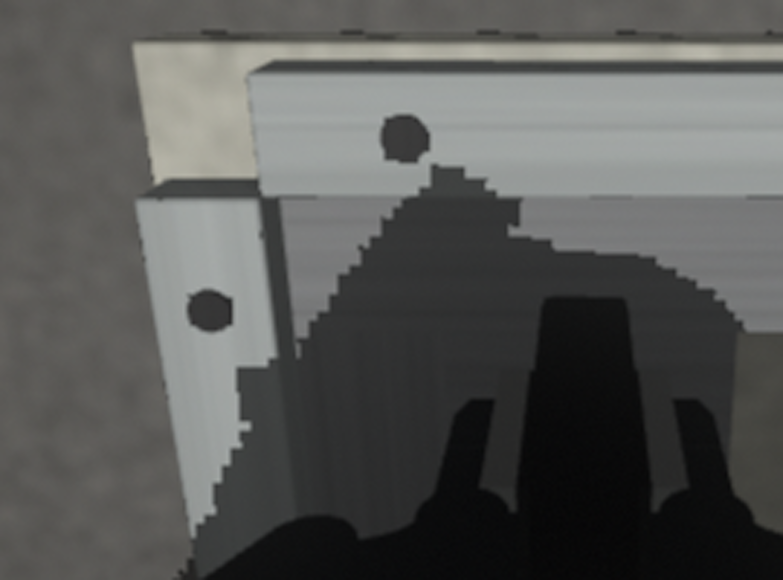

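The far edge meets the far fence (crop row 197). At the left, only a narrow band, the fence's shaded face, remains at crop columns 265–285. I continue in y.

>>> step_arm(
  moves=[
    {"fingers": 0,"linear": [0,-0.002,0],"turn": 0},
    {"fingers": 0,"linear": [0,-0.004,0],"turn": 0},
    {"fingers": 0,"linear": [0,-0.004,0],"turn": 0},
  ],
)

```text
clock: 12.02
ee_pos: [0.5717, -0.206, 0.0404]
eef_rot: [0.999, 0.036, -0.001, 0.002]
force: [-8.3, -9.7, 2.9]
gripper_width: 0.0154
finger_force: 60.5
```

>>> step_arm(
  moves=[
    {"fingers": 0,"linear": [0,-0.002,0],"turn": 0},
    {"fingers": 0,"linear": [0,-0.004,0],"turn": 0},
    {"fingers": 0,"linear": [0,-0.004,0],"turn": 0},
  ],
)

```text
clock: 12.27
ee_pos: [0.5717, -0.2054, 0.0405]
eef_rot: [0.999, 0.036, -0.001, 0.002]
force: [-8.1, -12.1, 2.4]
gripper_width: 0.0152
finger_force: 60.4
```

>>> step_arm(
  moves=[
    {"fingers": 0,"linear": [0,-0.002,0],"turn": 0},
    {"fingers": 0,"linear": [0,-0.004,0],"turn": 0},
    {"fingers": 0,"linear": [0,-0.004,0],"turn": 0},
  ],
)

```text
clock: 12.52
ee_pos: [0.5717, -0.2054, 0.0405]
eef_rot: [0.999, 0.036, -0.001, 0.003]
force: [-8.6, -15.0, 2.6]
gripper_width: 0.0155
finger_force: 60.3
```

>>> step_arm(
  moves=[
    {"fingers": 0,"linear": [0.001,0,0.001],"turn": 0},
    {"fingers": 0,"linear": [0.002,0,0.002],"turn": 0},
    {"fingers": 0,"linear": [0.003,0,0.002],"turn": 0},
    {"fingers": 0,"linear": [0.003,0,0.002],"turn": 0},
    {"fingers": 0,"linear": [0.003,0,0.002],"turn": 0},
  ],
)

```text
clock: 12.93
ee_pos: [0.5716, -0.2053, 0.0405]
eef_rot: [0.999, 0.036, -0.001, 0.003]
force: [-12.4, -14.5, 6.6]
gripper_width: 0.0154
finger_force: 61.1
```

Run:
```python
from h import *
pose();im=robot.capture('wrist')
cv2.imwrite('pics/w5.png',cv2.resize(im[130:290,150:550,::-1],None,fx=2,fy=2,interpolation=cv2.INTER_CUBIC))
a=robot.capture('top');cv2.imwrite('pics/t5.png',cv2.resize(a[120:260,360:500,::-1],None,fx=4,fy=4,interpolation=cv2.INTER_CUBIC))
```

```text
t 12.93 tcp [ 0.5716 -0.2053  0.0405] yaw 0.0727 F [-12.4 -14.5   6.6] T [-2.15  1.88 -0.27] w 0.015442959804630495 ff 61.07509732246399 j [-0.52  0.54  1.61 -0.01  0.99  0.98]
```

View pics/w5.png

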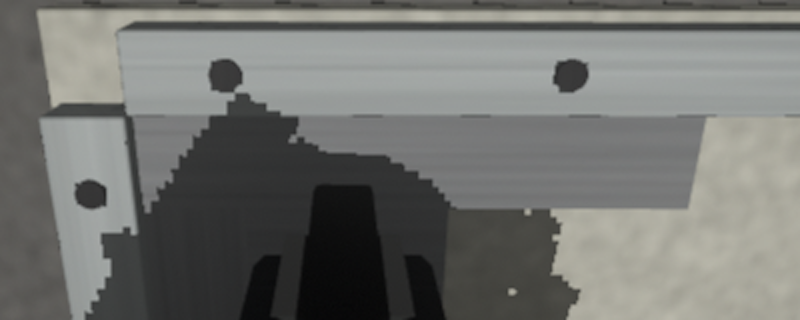

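View pics/t5.png

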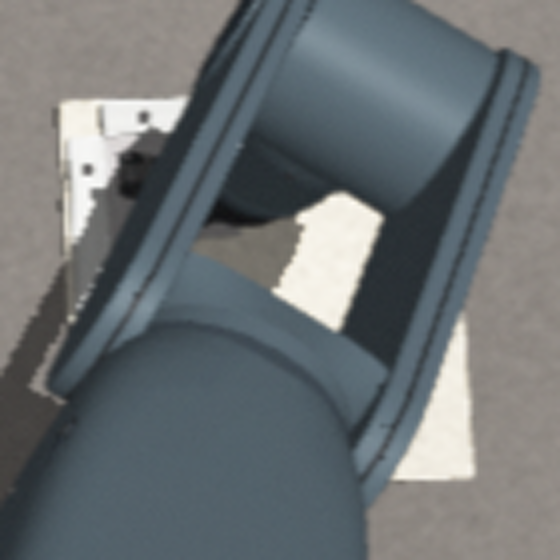

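The wrist crop shows the long leg's far edge along the far fence (row 116) and the short leg beside the left fence (column 135). The top view is blocked by the arm. I check the parallelism numerically.

Run:
```python
from h import *
im=cv2.cvtColor(robot.capture('wrist'),cv2.COLOR_RGB2GRAY).astype(float)
def line(c0,c1,r0,r1,z):
    P=[]
    for c in range(c0,c1):
        g=np.abs(np.diff(im[r0:r1,c]));k=g.argmax();
        if g[k]<8: continue
        s=slice(max(0,k-1),k+2);r=r0+.5+(g[s]*np.arange(max(0,k-1),k+2)[:len(g[s])]).sum()/g[s].sum()
        P.append(ray('wrist',c,r,z)[:2])
    P=np.array(P)
    a=np.polyfit(P[:,1],P[:,0],1);res=P[:,0]-np.polyval(a,P[:,1]);k=abs(res)<.0006
    a=np.polyfit(P[k,1],P[k,0],1);print(k.sum(),len(k),'yaw',round(-a[0],4),'x at y=-.205/-.30',np.polyval(a,[-.205,-.30]).round(4),'rms',res[k].std().round(5));return a
A=line(385,490,228,242,.026)   # leg inner edge
B=line(310,490,182,194,.032)   # fence inner top edge
B2=line(500,600,182,194,.032)  # same beyond the leg
C=line(230,600,135,152,.032)   # fence outer top edge
```

```text
95 105 yaw 0.0716 x at y=-.205/-.30 [0.5816 0.5884] rms 0.00012
180 180 yaw 0.0688 x at y=-.205/-.30 [0.6107 0.6173] rms 0.00013
89 90 yaw 0.0758 x at y=-.205/-.30 [0.6099 0.6171] rms 0.00035
365 370 yaw 0.0711 x at y=-.205/-.30 [0.634  0.6408] rms 5e-05
```

>>> step_arm(
  moves=[
    {"fingers": 0,"linear": [0,-0.002,0.001],"turn": 0},
    {"fingers": 0,"linear": [0,-0.004,0.001],"turn": 0},
    {"fingers": 0,"linear": [0,-0.004,0.001],"turn": 0},
    {"fingers": 0,"linear": [0,-0.004,0.001],"turn": 0},
    {"fingers": 0,"linear": [0,-0.004,0.001],"turn": 0},
  ],
)

```text
clock: 13.5
ee_pos: [0.5717, -0.2054, 0.0405]
eef_rot: [0.999, 0.036, -0.001, 0.003]
force: [-13.3, -17.7, 6.3]
gripper_width: 0.0158
finger_force: 61.1
```

Run:
```python
from h import *
pose();im=cv2.cvtColor(robot.capture('wrist'),cv2.COLOR_RGB2GRAY).astype(int)
for r in (192,198,204,210): print(r,im[r,205:232])
# where the left fence's lower/upper inner edge and a flush short-leg top edge should project
c=np.array([.6107+.0688*0,0]);y=np.array([-.0716,0])
for p in [(222,192),(222,204),(216,192)]: print(p,ray('wrist',*p,.026).round(4),ray('wrist',*p,.032).round(4))
```

```text
t 13.5 tcp [ 0.5717 -0.2054  0.0405] yaw 0.0726 F [-13.3 -17.7   6.3] T [-2.46  1.99 -0.25] w 0.015757656319865993 ff 61.117379665374756 j [-0.52  0.54  1.61 -0.01  0.99  0.98]
192 [163 164 164 164 164 159 144 106  68  59  59  84 115 125 125 126 125 125
 126 125 125 125 125 125 125 125 125]
198 [160 162 163 164 163 164 156 127  83  60  59  59 102 124 124 124 124 123
 123 124 123 124 123 124 124 123 124]
204 [160 161 162 163 163 163 163 151 124  83  59  58  72 109 126 126 126 126
 126 126 126 125 126 126 126 126 126]
210 [160 159 160 162 162 163 162 161 146 109  70  58  57  81 111 121 121 122
 122 122 122 122 122 122 122 122 122]
(222, 192) [ 0.6021 -0.1498  0.026 ] [ 0.6042 -0.1516  0.032 ]
(222, 204) [ 0.5954 -0.1496  0.026 ] [ 0.5977 -0.1514  0.032 ]
(216, 192) [ 0.6019 -0.1467  0.026 ] [ 0.604  -0.1486  0.032 ]
```

```bash
python3 -c "
from h import *
print(robot.hand_in());pose()"
```

```text
the job is handed in; nothing more can be done
None
the job is handed in; nothing more can be done
```

The job is handed in with the steel square flat on the board and its grip bar still held. The square is pressed against both fences at about 13 N in x and 18 N in y, and its edges measure flush to within about 1 mm.

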